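Scrub the beaker with the tube brush

ROBOT

A 6-joint arm with a two-finger parallel gripper is mounted at the origin on a cart in front of the work surface, level with it; the furniture and walls round the work are solid. World frame = base frame: x ahead of the robot, y to its left, z up, the work surface at z = 0. Lengths are in m, angles in rad, forces in N, time in s.
With the tool pointing down it reaches from about 0.325 to 0.9 m from the base axis. Payload 6.1 kg.
Tool frame: the origin (TCP) lies between the finger pads; the fingertips stand 17 mm ahead of it and the grasp point (between the pads) lies 2 mm behind it; x points along the fingers, y is the direction in which the jaws open and shut, and the axes are right-handed (so a half turn about x gives the same grasp; the last joint's range is limited). The gripper opens to 87 mm and grips with 3 to 60 N. Pads are 19 mm wide; open, the fingers measure 117 mm over their backs; the gripper's body (75 mm by 190 mm) begins 51 mm behind the grasp point.
Start: joints at [-1.318, 0.22, 1.526, -0, 1.395, -0.126], TCP at [0.231, -0.581, 0.201] pointing down, gripper open.
Joint ranges: [-2.98, 2.98], [-0.91, 2.08], [0.09, 2.57], [-1.24, 4.39], [0.2, 2.65], [-2.68, 2.68]. Speed limits (rad/s): [2.57, 2.57, 3.01, 3.14, 3.14, 3.14].

INTERFACE

Orientations are given as a rotation vector (axis times angle).
In Python, from plant import read_state, camera, close_job gives the robot as it stands.
- The arm moves only by the tool jog_arm, never from a script. Its argument "deltas" is text: rows parted by semicolons, each of 5 numbers parted by spaces: the gripper's target within -1 to 1 (shut at 1, half-way at 0, fully open at -1), then the shift along the world's x, y, z normalised to -1 to 1, where 1 is 300 mm, then the turn about the world's z normalised to -1 to 1, where 1 is 120 degrees. A call has 1 to 12 rows; each row is the pose to reach, as a shift and turn from the pose measured when the call began; what a row does not reach only later rows make up. A row lasts 1/10 s, in which the tool goes at most 50 mm and 8.59 degrees, less where a joint would pass 70% of its speed; a pose out of reach is approached as far as the arm can. A call with a number of a shift or a turn outside -1 to 1 is refused whole. A call with a gripper value outside its range is refused whole. The fingers move at their own pace and stop on an object; "newtons" is the grip in N (left out, the last holds). Time passes only in rows, so rows that repeat a pose let the fingers close. It gives the time, the measured TCP pose, the force and the opening at its end, in the units of the state.
- read_state(): the state, without advancing time (a new reading comes with each control period).
- camera(name): name is "scene" or "top"; returns a dict with "color" (384x512x3 uint8, red, green, blue), "z_map" (384x512 float32, m along the optical axis (not along the pixel's ray), 0 where there is no reading), "mtx" (3x3 intrinsics, pixels), "k1" (the pictures are not rectified: a ray, as slopes to the right and down, at radius r is drawn at 1 + k1 r^2 times it, then the intrinsics apply), "R" (3x3) and "t" (3): a world point X has camera coordinates R X + t. Camera axes: x right, y down, z forward; pixel columns grow to the right and rows downward; lengths in m; the calibration is good to about 2 mm. A picture is of the moment at which its call begins.
- close_job(): hands the job in, once; it reports no verdict.
The state is a dict: "t": time; "qpos": joint angles; "joint_velocities": joint speeds; "tau": joint torques, N m; "ee_pos": TCP position; "eef_rot": TCP orientation; "force": force on the tool from outside, world axes, zero at the start; "torque": the same for the moment, N m; "opening": opening from 0.0 (shut) to 1.0 (fully open).
Only numpy, scipy, OpenCV 4.12 (cv2) and the standard library are available. Lean on these libraries where they do the work, as an engineer would, in place of code of your own. Each camera call takes 0.05 s, during which the arm holds its last target.

TASK

Take the tube brush from its fork stand and scrub out the tall steel beaker: push the brush down to the bottom three times, drawing it up to at least half the beaker's height between strokes. Then hang the brush back in the fork as it was and let go; keep the beaker standing where it is and leave the footed steel cup alone.

Things in the scene. Friction and masses are not known exactly. Their poses are not given: they have to be found in the camera images.
- brush: Tube brush, 190 mm long, 0.1 kg, hanging upright in the fork; round. Origin at its lowest point, z up. From the tip: rigid white bristle head 33 mm wide, 0-66 mm; shaft 9 mm wide to 118; grey conical hub, 22 widening to 36 mm, 118-125; grey splash disc 60 mm wide, 125-130; wooden handle 22 mm wide, 130-190, gripped from above.
- beaker: Tall plain straight steel beaker, loose, 95 mm high, 58 mm outside (62 mm at the foot), about 50 mm inside, wall 4 mm, about 0.4 kg. Origin at the centre of its underside, z up; the inner floor is 6 mm above the origin, the open mouth 95 mm above it.
- stand: Fixed brush stand: base plate 125x100x10 mm and two level 8 mm rods forming a fork, centred at its y = -25 and +25 mm, gap 42 mm, open to its own -x. Origin on the worktop under the hanging place. Rods run from x = -45 mm (12 mm ball ends) to +60 mm, where they bend down. The brush's disc lies on them, tip 40 mm above the worktop; with the disc lifted it goes in or out by the front or straight up.
- stand_hang (a point): The hanging place, where the brush's axis belongs: midway between the rods at the level of their tops, 165 mm above the stand's origin. Axes are the stand's. A white microscope arm runs along y behind it (from x = 0.73 m, 0.23 to 0.29 m high) and a lamp shade hangs back left (beyond x = 0.58, y = 0.14, above 0.33 m): reach it from the front, clear of both.
- steel_cup: Low footed steel cup, 85 mm across, 48 mm high, loose, to be left alone. Origin at the centre of its underside. It and the beaker may change places.
Not all that is in view belongs to the job. Leave any blue or red look-alike of the beaker alone.

How it is judged:
By the outcome, as a careful person would: the job done as asked, in the order asked, and still so for the second after the job is handed in, with the robot touching nothing.
It also fails if it takes over 61 s, if anything falls off the work surface, if the arm or the gripper's body presses on something with over 40 N, if the wrist force passes 120 N, or if a joint passes its speed limit or range.

## Working session

There is one attempt and no reset: what is moved stays moved. The work goes in short steps, Python scripts to look and compute and a tool call to move; the robot and the scene stay as the last step left them, time stands still between calls to the robot, and variables do not carry over. Pictures are saved under pics/ and viewed, and the job is handed in when it is done.

Besides the shell and the picture viewer there is one more tool, called after "Emit:" as name(argument=value, ...), one argument or row to a line, values as JSON. jog_arm: Moves the arm, as the interface text tells. Scaled input: -1 to 1 covers 300 mm each way for a shift and 120 degrees each way for a turn. Its arguments: {"type":"object","properties":{"deltas":{"type":"string"},"newtons":{"type":"number"}},"required":["deltas"]}

```bash
ls; mkdir -p pics; cat > h.py <<'E'
import numpy as np, cv2
from plant import read_state, camera, close_job
def snap(name,fn):
    c=camera(name); np.save(f'{name}.npy',c,allow_pickle=True)
    cv2.imwrite(f'pics/{fn}.png',c['color'][:,:,::-1]); return c
def load(name): return np.load(f'{name}.npy',allow_pickle=True).item()
def ray(c,u,v):
    # undistort: xd = x(1+k1 r^2)
    k=np.array([c['k1'],0,0,0],float)
    return cv2.undistortPoints(np.array([[[u,v]]],float),np.array(c['mtx']),k)[0,0]
def pt(c,u,v,z=None):
    x=ray(c,u,v); R=np.array(c['R']);t=np.array(c['t'])
    d=R.T@np.array([x[0],x[1],1.]); o=-R.T@t
    if z is None:
        return o+d*c['z_map'][int(round(v)),int(round(u))]
    return o+d*(z-o[2])/d[2]
def cloud(c):
    H,W=c['z_map'].shape
    uu,vv=np.meshgrid(np.arange(W),np.arange(H))
    p=cv2.undistortPoints(np.stack([uu,vv],-1).reshape(-1,1,2).astype(float),np.array(c['mtx']),np.array([c['k1'],0,0,0],float)).reshape(H,W,2)
    z=c['z_map'][...,None]
    X=np.concatenate([p*z,z],-1)
    return (X-np.array(c['t']))@np.array(c['R'])
def proj(c,P):
    r,_=cv2.Rodrigues(np.array(c['R']))
    return cv2.projectPoints(np.array(P,float).reshape(-1,1,3),r,np.array(c['t'],float),np.array(c['mtx']),np.array([c['k1'],0,0,0],float))[0].reshape(-1,2)
E
python3 - <<'E'
from h import *
for n in('scene','top'):
    c=snap(n,n+'0'); print(n,c['mtx'],c['k1'],-np.array(c['R']).T@np.array(c['t']),np.array(c['R'])[2])
print(read_state())
E
```

```text
pics
scene [[439.89351089   0.         263.77246024]
 [  0.         439.89351089 187.23693272]
 [  0.           0.           1.        ]] -0.1309955674161726 [-0.28084014 -1.20225521  1.15581426] [ 0.40518612  0.72635925 -0.55518145]
top [[465.44559966   0.         266.87162074]
 [  0.         465.44559966 192.18545377]
 [  0.           0.           1.        ]] -0.11837440431928739 [0.06306175 0.28137263 1.74261186] [ 0.26578128 -0.05257675 -0.96259857]
{'t': 0.1, 'qpos': array([-1.31809558e+00,  2.21179149e-01,  1.52747846e+00, -2.17893311e-05,
        1.39470976e+00, -1.26087679e-01]), 'joint_velocities': array([-5.68589587e-04, -1.24401165e-03, -2.46197379e-03, -1.88239301e-05,
       -1.44070580e-06, -5.94750732e-04]), 'tau': array([-2.74023050e-04, -4.95942700e+01, -3.88519335e+01,  6.99991733e-02,
        5.14658634e-02, -3.08159429e-05]), 'ee_pos': array([ 0.23096811, -0.58011616,  0.19963659]), 'eef_rot': array([ 2.01477203,  0.38806086, -2.01504629]), 'force': array([ 0.33817739, -0.181783  , -0.17074844]), 'torque': array([-0.01125847, -0.02186282,  0.00389831]), 'opening': 1.0014643702434745}
```

View pics/scene0.png

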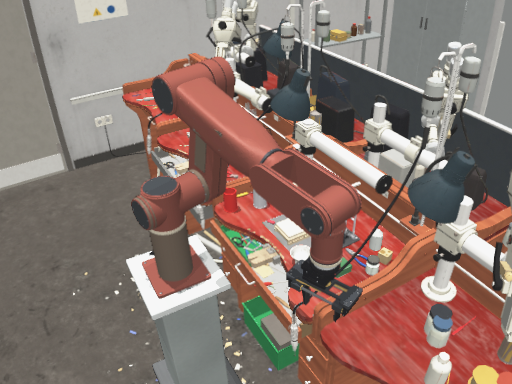

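View pics/top0.png

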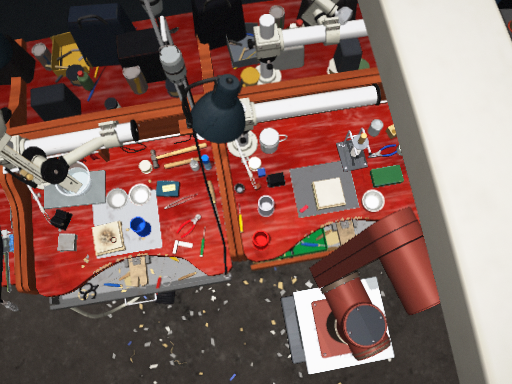

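```bash
python3 - <<'E'
from h import *
c=load('top'); im=c['color'][:,:,::-1]
cv2.imwrite('pics/topc.png',cv2.resize(im[100:260,230:420],None,fx=4,fy=3.7,interpolation=cv2.INTER_CUBIC)[:, :760])
s=load('scene'); im=s['color'][:,:,::-1]
cv2.imwrite('pics/scenec.png',cv2.resize(im[150:300,210:410],None,fx=4,fy=4,interpolation=cv2.INTER_CUBIC))
P=cloud(c)
for u,v in [(266,200),(267,208),(373,200),(360,140),(352,152),(261,240),(320,190),(270,140),(255,160)]:
    print(u,v,P[v,u].round(3))
E
```

```text
266 200 [0.503 0.197 0.04 ]
267 208 [0.481 0.197 0.005]
373 200 [ 0.434 -0.207  0.032]
360 140 [ 0.622 -0.166  0.199]
352 152 [ 0.623 -0.159  0.078]
261 240 [0.363 0.241 0.003]
320 190 [ 0.506 -0.012  0.042]
270 140 [0.713 0.145 0.109]
255 160 [0.674 0.21  0.026]
```

View pics/topc.png

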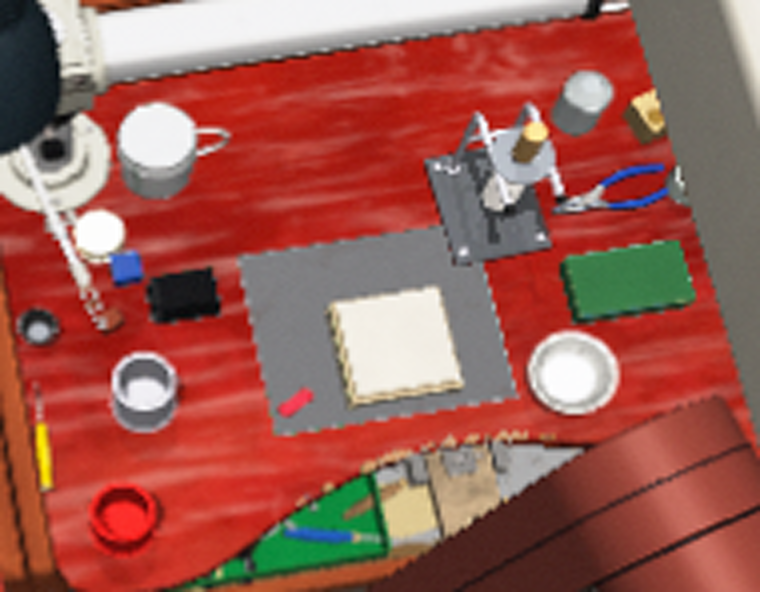

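View pics/scenec.png

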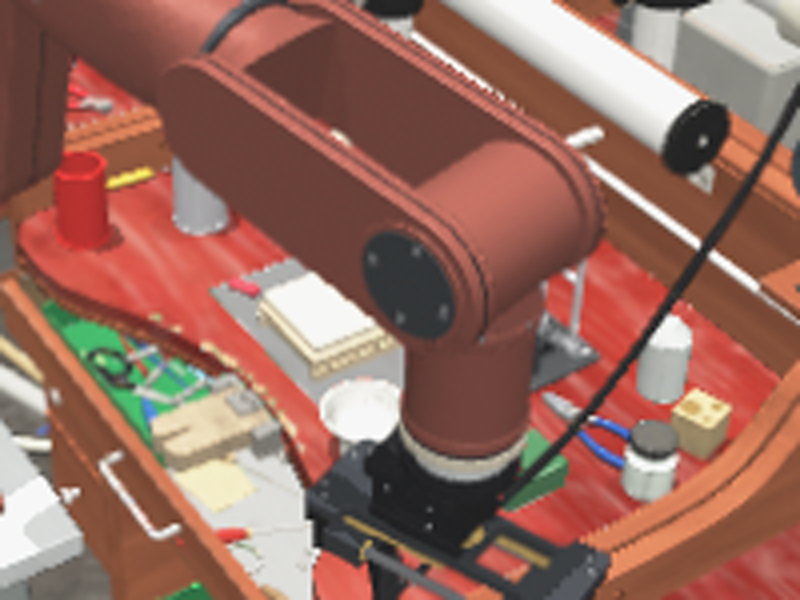

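```bash
python3 - <<'E'
from h import *
c=load('top'); im=c['color'][:,:,::-1]
cv2.imwrite('pics/stand.png',cv2.resize(im[120:175,325:400],None,fx=10,fy=10,interpolation=cv2.INTER_CUBIC))
cv2.imwrite('pics/beak.png',cv2.resize(im[185:225,245:290],None,fx=12,fy=12,interpolation=cv2.INTER_CUBIC))
P=cloud(c)
b=P[185:225,245:290].reshape(-1,3); m=(b[:,2]>.085)&(b[:,2]<.11); print(m.sum(),b[m].mean(0),b[m].min(0),b[m].max(0))
(x,y),r=cv2.minEnclosingCircle(b[m][:,:2].astype(np.float32)); print(x,y,r)
p=P[120:175,325:400].reshape(-1,3)
for lo,hi in((.005,.016),(.15,.165),(.16,.18),(.18,.24)):
    m=(p[:,2]>lo)&(p[:,2]<hi); print(lo,m.sum(),p[m].mean(0).round(4),p[m].min(0).round(3),p[m].max(0).round(3))
E
```

```text
63 [0.47890199 0.20425078 0.09303862] [0.44946654 0.17595715 0.0856692 ] [0.50688404 0.23179973 0.10485249]
0.4785344898700714 0.2047775536775589 0.029665343463420868
0.005 1044 [ 0.647  -0.1976  0.0091] [ 0.543 -0.372  0.005] [ 0.796 -0.051  0.016]
0.15 60 [ 0.6238 -0.1717  0.1619] [ 0.572 -0.204  0.152] [ 0.684 -0.143  0.165]
0.16 233 [ 0.6213 -0.1704  0.1687] [ 0.572 -0.204  0.16 ] [ 0.68  -0.142  0.18 ]
0.18 64 [ 0.6225 -0.1709  0.2161] [ 0.6   -0.183  0.18 ] [ 0.635 -0.157  0.237]
```

View pics/stand.png

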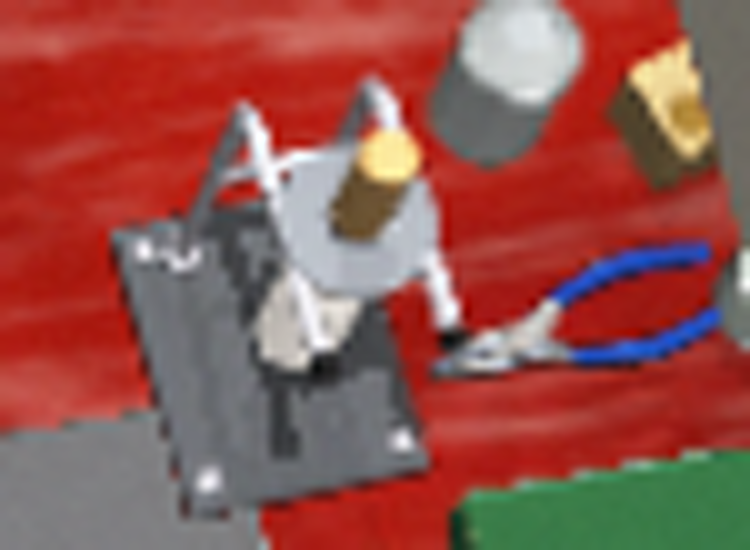

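View pics/beak.png

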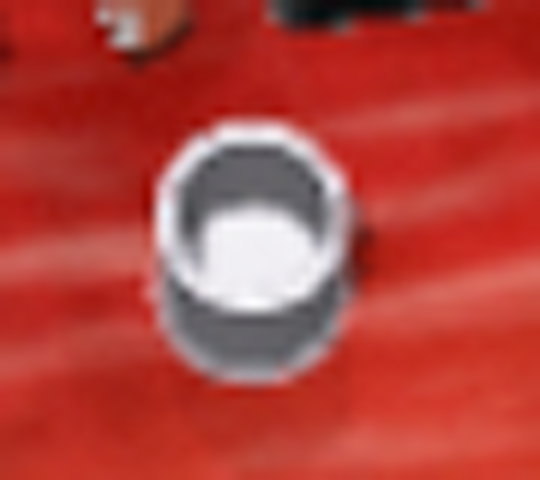

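```bash
python3 - <<'E'
from h import *
c=load('top')
def q(ox,oy,f,x,y,z): return pt(c,ox+(x+.5)/f-.5,oy+(y+.5)/f-.5,z)
print('rim',q(245,185,12,254,217,.095)); 
print('handle top',q(325,120,10,389,157,.23))
print('disc',q(325,120,10,362,220,.17))
for n,x,y in(('ballL',325,362),('ballR',455,335),('bendL',243,110),('bendR',372,87)): print(n,q(325,120,10,x,y,.161))
for n,x,y in(('c1',113,232),('c2',186,512),('c3',427,462)): print(n,q(325,120,10,x,y,.01))
P=cloud(c); p=P[120:175,325:400].reshape(-1,3)
m=(p[:,2]>.165)&(p[:,2]<.176)
(x,y),r=cv2.minEnclosingCircle(p[m][:,:2].astype(np.float32)); print(m.sum(),x,y,r,p[m].mean(0))
m=(p[:,2]>.222)&(p[:,2]<.24); print(m.sum(),p[m].mean(0))
print(np.array(c['mtx']))
E
```

```text
rim [0.47970652 0.20253601 0.095     ]
handle top [ 0.62661913 -0.17323745  0.23      ]
disc [ 0.62647314 -0.17555783  0.17      ]
ballL [ 0.57798855 -0.15178807  0.161     ]
ballR [ 0.58005631 -0.20143296  0.161     ]
bendL [ 0.67972081 -0.14467698  0.161     ]
bendR [ 0.68066329 -0.1943497   0.161     ]
c1 [ 0.69578215 -0.12153112  0.01      ]
c2 [ 0.57536463 -0.12424606  0.01      ]
c3 [ 0.57916971 -0.22365211  0.01      ]
170 0.6253858208656311 -0.1723666787147522 0.05596267431974411 [ 0.62162523 -0.16982489  0.16974548]
33 [ 0.62501183 -0.17294523  0.23066808]
[[465.44559966   0.         266.87162074]
 [  0.         465.44559966 192.18545377]
 [  0.           0.           1.        ]]
```

```bash
python3 - <<'E'
from h import *
from scipy.spatial.transform import Rotation as Ro
s=load('scene');P=cloud(s)
for u,v in [(390,191),(380,207),(370,222),(360,236),(350,250),(345,258),(400,180),(408,172),(396,183),(383,182)]:
    w=P[v-2:v+3,u-2:u+3].reshape(-1,3); i=np.argmin(w@np.array(s['R'])[2]); print(u,v,w[i].round(3))
r=Ro.from_rotvec(read_state()['eef_rot']).as_matrix(); print(r.round(3))
t=load('top');Q=cloud(t)
p=np.concatenate([P.reshape(-1,3)[s['z_map'].ravel()>0],Q.reshape(-1,3)[t['z_map'].ravel()>0]])
# height max map over y (cols), x(rows)
for x in np.arange(.80,.25,-.04):
    row=[]
    for y in np.arange(.40,-.5,-.04):
        m=(abs(p[:,0]-x)<.02)&(abs(p[:,1]-y)<.02); row.append('%4d'%(1000*p[m,2].max()) if m.any() else '   .')
    print('%.2f'%x,' '.join(row))
E
```

```text
390 191 [ 0.789 -0.247  0.228]
380 207 [ 0.787 -0.229  0.123]
370 222 [-0.281 -1.202  1.156]
360 236 [ 0.686 -0.226  0.018]
350 250 [ 0.613 -0.272  0.014]
345 258 [-0.281 -1.202  1.156]
400 180 [ 0.903 -0.191  0.189]
408 172 [ 0.696 -0.41   0.416]
396 183 [ 0.882 -0.207  0.191]
383 182 [ 0.741 -0.254  0.288]
[[-0.     0.37  -0.929]
 [ 0.002 -0.929 -0.37 ]
 [-1.    -0.002 -0.   ]]
0.80  795  501  511  317  318  315  291  289  290  291  292  288  289  287  289  288  297  131  145  213  792  474  487
0.76  797  739  560  558  550  318  298  298  300  299  298  300  300  298  298  299  306   79  139  742  794  744  159
0.72  723  715  559  564  555  532  288  291  293  287  291  287  291  291  292  294  298   95   84  685  720  716  466
0.68  430  466  492  534  506   44  104  102   10   10   10   11   11   20  169  171   17   75   72   51  420  425  454
0.64  403  441  459  458  427   39   11   10   15   12   12    9   11   21  237  233   15   19   18   65  353  397  419
0.60  347   74  393  386   78   40   58   60   11   10   12   13   12   18  234  229   20   18   19   68  305   73   
[... 262 characters left out ...]
   14  100  104   96   10   11   18   55   55   55   35   50   59   48   40   44   38  185  169   62
0.44  196  139   68   15   98  100   73   14   19   21   53   54   51   48   55   48   55    9   12   12  150  151   37
0.40  148  139   65   13   96   13    9    8   12    9    9    9   10   11   52   55   55    9   10   13  127  129   16
0.36   94   93   68  101  101   97    8   13   10    8    8    9   15   15   10   13    7    5    3    9   85   85   63
0.32   77   74   66   95  102   94   10    8    5  -77  -69    9    5    8 -100 -107  -99    1    5    8   86   92   63
0.28   80   77  -22    6   13   10    3  -58  -59  -56  -58    1    0    2  -60  -61  -64  -64    3    4   68   74  626
```

Emit:
jog_arm(
  deltas="-1 0 0 0.2 0; -1 0 0 0.4 0; -1 0 0 0.4 0; -1 0.1 0.15 0.4 -0.06; -1 0.2 0.3 0.4 -0.12; -1 0.3 0.45 0.4 -0.18; -1 0.33 0.6 0.4 -0.18; -1 0.33 0.6 0.4 -0.18; -1 0.33 0.6 0.4 -0.18",
  newtons=30,
)

```text
t: 1.0
ee_pos: [0.3306, -0.3989, 0.3198]
eef_rot: [2.22, 0.006, -2.219]
force: [0.1, -0.1, -0.3]
opening: 1.004
```

Emit:
jog_arm(
  deltas="-1 0.1 0.15 0 0; -1 0.2 0.3 0 0; -1 0.3 0.45 0 0; -1 0.4 0.6 0 0; -1 0.5 0.75 0 0; -1 0.65 0.75 0 0; -1 0.8 0.75 0 0; -1 0.93 0.75 0 0; -1 0.983 0.75 0 0; -1 0.983 0.75 0 0; -1 0.983 0.75 0 0",
)

```text
t: 2.1
ee_pos: [0.6251, -0.1753, 0.3186]
eef_rot: [2.219, 0.005, -2.222]
force: [-1.0, -0.1, 0.6]
opening: 1.002
```

```bash
python3 - <<'E'
from h import *
print(read_state()['ee_pos'],read_state()['qpos'].round(2))
for n,(a,b,d,e) in dict(scene=(100,300,200,440),top=(90,230,240,420)).items():
    c=snap(n,n+'1'); im=c['color'][:,:,::-1]
    cv2.imwrite(f'pics/{n}1c.png',cv2.resize(im[a:b,d:e],None,fx=3,fy=3,interpolation=cv2.INTER_CUBIC))
E
```

```text
[ 0.62508546 -0.17529019  0.31863491] [-0.4   0.23  1.29  0.    1.62  1.17]
```

View pics/scene1c.png

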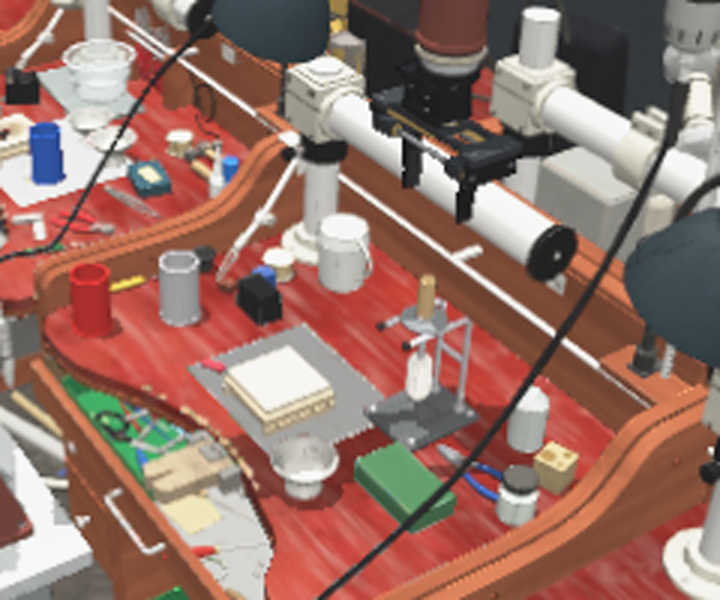

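View pics/top1c.png

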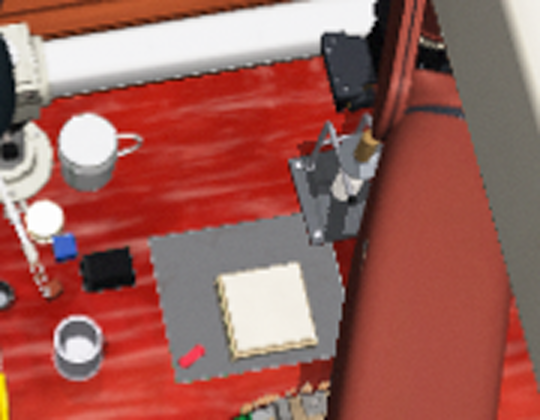

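```bash
python3 - <<'E'
from h import *
c=load('scene'); im=c['color'][:,:,::-1]
a=cv2.resize(im[175:255,310:370],None,fx=7,fy=7,interpolation=cv2.INTER_CUBIC)
b=cv2.resize(im[170:230,240:290],None,fx=7,fy=7,interpolation=cv2.INTER_CUBIC)
b=cv2.copyMakeBorder(b,0,a.shape[0]-b.shape[0],0,0,cv2.BORDER_CONSTANT)
cv2.imwrite('pics/sc2.png',np.hstack([a,b]))
P=cloud(c).reshape(-1,3)
m=(abs(P[:,0]-.626)<.06)&(abs(P[:,1]+.173)<.06)&(P[:,2]>.222)&(P[:,2]<.25); print(P[m].mean(0),m.sum(),P[m].max(0))
m=(abs(P[:,0]-.48)<.06)&(abs(P[:,1]-.203)<.06)&(P[:,2]>.088); print(cv2.minEnclosingCircle(P[m][:,:2].astype(np.float32)),m.sum(),P[m].max(0),P[m].min(0))
E
```

```text
[ 0.62308981 -0.17825528  0.22760382] 22 [ 0.63555234 -0.16691101  0.23270542]
((0.47937697172164917, 0.19971103966236115), 0.03349897265434265) 43 [0.50766278 0.23012413 0.0976882 ] [0.4489422  0.1692663  0.08809117]
```

View pics/sc2.png

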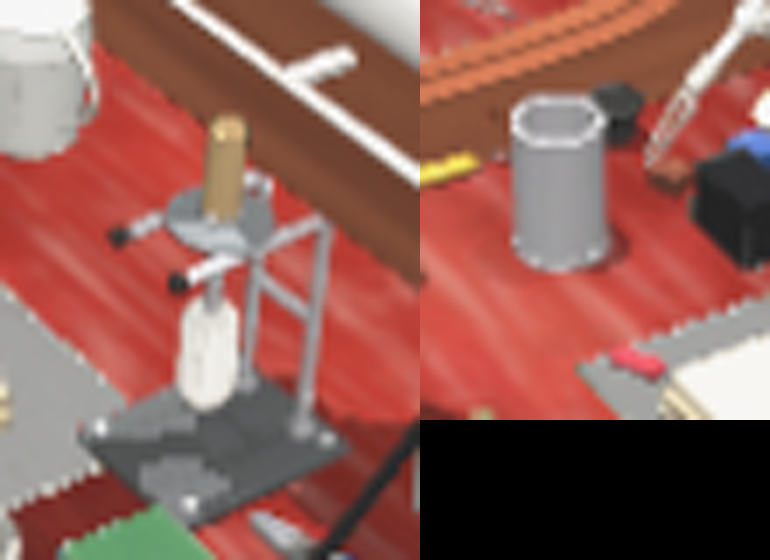

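```bash
python3 - <<'E'
from h import *
c=load('scene')
print(pt(c,342.3,192.86,.23),pt(c,259.6,186.6,.095))
for x,y,h in((222,214,.172),(207,395,.045)): print(pt(c,310+(x+.5)/7-.5,175+(y+.5)/7-.5,h))
def sh(P): 
    for q in proj(c,P): print(((q-[310,175]+.5)*7-.5).round(1))
sh([[.625,-.175,.23],[.625,-.175,.04]])
E
```

```text
[ 0.62344734 -0.17766545  0.23      ] [0.48043456 0.19958013 0.095     ]
[ 0.62543432 -0.17621381  0.172     ]
[ 0.6271142  -0.17637604  0.045     ]
[228.3 124.7]
[201.9 401.8]
```

Emit:
jog_arm(
  deltas="-1 0 0 -0.1 0; -1 0 0 -0.2 0; -1 0 0 -0.3 0; -1 0 0 -0.36 0; -1 0 0 -0.395 0; -1 0 0 -0.395 0; -1 0 0 -0.395 0",
)

```text
t: 2.9
ee_pos: [0.6249, -0.1756, 0.2029]
eef_rot: [2.222, 0.003, -2.218]
force: [0.3, -0.6, -0.4]
opening: 0.998
```

Emit:
jog_arm(
  deltas="0 0 0 0 0; 0.2 0 0 0 0; 0.4 0 0 0 0; 1 0 0 0 0; 1 0 0 0 0; 1 0 0 0 0; 1 0 0 0 0; 1 0 0 0 0",
  newtons=35,
)

```text
t: 3.7
ee_pos: [0.6249, -0.1755, 0.2028]
eef_rot: [2.222, 0.003, -2.218]
force: [-0.4, 0.6, 0.5]
opening: 0.35
```

```bash
python3 - <<'E'
from h import *
print(read_state())
c=snap('scene','scene2'); im=c['color'][:,:,::-1]
cv2.imwrite('pics/scene2c.png',cv2.resize(im[140:255,290:390],None,fx=5,fy=5,interpolation=cv2.INTER_CUBIC))
E
```

```text
{'t': 3.7, 'qpos': array([-3.95705579e-01,  2.74593236e-01,  1.45794886e+00,  8.83139050e-04,
        1.40761026e+00,  1.17215925e+00]), 'joint_velocities': array([ 0.0009363 , -0.00141666, -0.00177063,  0.00139114,  0.00078699,
        0.00087563]), 'tau': array([ 3.92899965e-03, -5.22932053e+01, -3.90369558e+01,  6.73611718e-02,
       -6.27568667e-02,  7.65666937e-05]), 'ee_pos': array([ 0.62488072, -0.17551108,  0.20279971]), 'eef_rot': array([ 2.22201699,  0.00336932, -2.21831975]), 'force': array([-0.40620466,  0.61386609,  0.53379662]), 'torque': array([0.00636831, 0.01774173, 0.05953085]), 'opening': 0.35031352693647483}
```

View pics/scene2c.png

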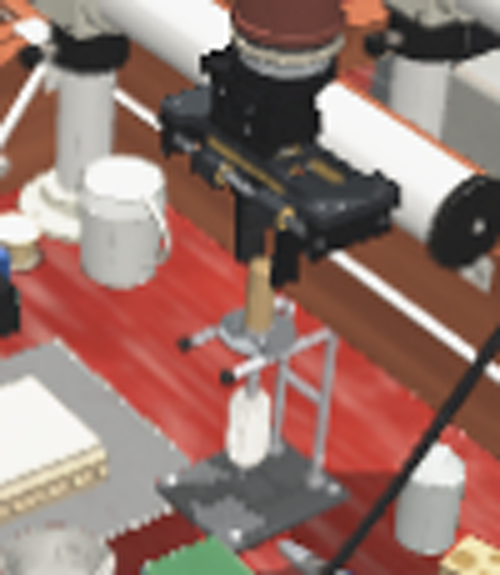

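```bash
python3 - <<'E'
from h import *
c=load('scene')
for P in ([.625,-.1755,.23],[.625,-.1755,.17],[.625,-.1755-.025,.186],[.625,-.1755+.025,.186],[.625,-.1755-.025,.256]):
    q=proj(c,[P])[0]; print(P,((q-[290,140]+.5)*5-.5).round(1))
P=cloud(c)
for x,y in((285,270),(245,250),(260,270),(350,215),(258,300)): print(x,y,P[int(140+y/5),int(290+x/5)].round(3))
E
```

```text
[0.625, -0.1755, 0.23] [263.3 264.3]
[0.625, -0.1755, 0.17] [257.2 329.6]
[0.625, -0.20049999999999998, 0.186] [279.7 329. ]
[0.625, -0.1505, 0.186] [238.4 296.2]
[0.625, -0.20049999999999998, 0.256] [287.5 251.3]
285 270 [ 0.624 -0.203  0.239]
245 250 [ 0.615 -0.167  0.24 ]
260 270 [ 0.62  -0.181  0.228]
350 215 [ 0.619 -0.269  0.326]
258 300 [ 0.618 -0.181  0.202]
```

Emit:
jog_arm(
  deltas="1 0 0 0 0; 1 0 0 0 0; 1 0 0 0 0",
)

```text
t: 4.05
ee_pos: [0.6249, -0.1753, 0.2028]
eef_rot: [2.222, 0.004, -2.218]
force: [-0.2, 1.3, 0.2]
opening: 0.236
```

```bash
python3 - <<'E'
from h import *
c=snap('scene','scene3'); im=c['color'][:,:,::-1]
cv2.imwrite('pics/scene3c.png',cv2.resize(im[160:240,310:370],None,fx=8,fy=7,interpolation=cv2.INTER_CUBIC))
E
```

```text
(no output)
```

View pics/scene3c.png

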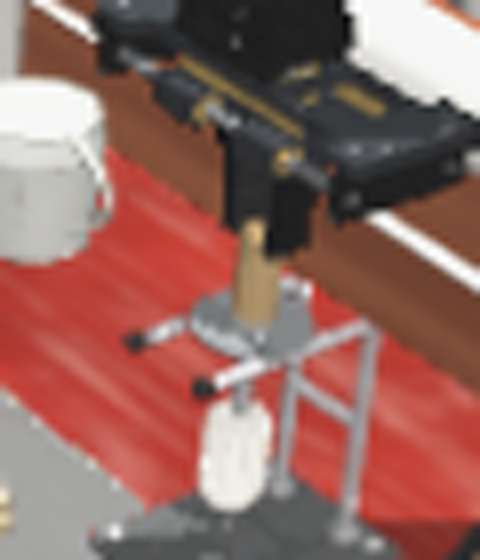

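```bash
python3 - <<'E'
from h import *
c=load('scene');P=cloud(c)
st=read_state(); print(st['ee_pos'],st['opening'],st['t'])
sub=P[160:240,310:370]; col=c['color'][160:240,310:370].astype(int)
m=(col.max(-1)<60)&(abs(sub[...,0]-.625)<.05)&(abs(sub[...,1]+.175)<.06)&(sub[...,2]>.15)
for z in np.arange(.2,.3,.01):
    k=m&(abs(sub[...,2]-z)<.005); print(z.round(2),k.sum(),sub[k].min(0).round(3) if k.any() else '')
print(proj(c,[[.625,-.1755-.0435,.3016],[.625,-.1755-.058,.3016]]), 'obs 355,172.5')
E
python3 - <<'E'
import sys; sys.path.insert(0,'.')
E
```

```text
[ 0.62490596 -0.17535129  0.20284443] 0.23063604565222118 4.1
0.2 0 
0.21 0 
0.22 0 
0.23 9 [ 0.618 -0.198  0.226]
0.24 26 [ 0.612 -0.201  0.236]
0.25 24 [ 0.613 -0.201  0.245]
0.26 23 [ 0.611 -0.204  0.255]
0.27 17 [ 0.611 -0.204  0.265]
0.28 5 [ 0.615 -0.202  0.276]
0.29 1 [ 0.624 -0.156  0.292]
[[351.44620562 181.71226713]
 [354.06916841 183.61237655]] obs 355,172.5
```

The picture shows fingertips near z ≈ 0.226, about 40 mm higher than the reported TCP implies, so the fingers closed above the handle. I'll reopen them and check the offset in a picture before going lower.

Emit:
jog_arm(
  deltas="-0.2 0 0 0 0; -0.2 0 0 0 0; -0.2 0 0 0 0; -0.2 0 0 0 0; -0.2 0 0 0 0; -0.2 0 0 0 0",
)

```text
t: 4.7
ee_pos: [0.6249, -0.1754, 0.2028]
eef_rot: [2.222, 0.004, -2.218]
force: [-0.2, -0.1, 0.4]
opening: 0.588
```

```bash
cat > look.py <<'E'
from h import *
import sys
def look(fn,a=150,b=240,d=300,e=380,f=7):
    c=snap('scene',fn); im=c['color'][:,:,::-1]
    cv2.imwrite(f'pics/{fn}c.png',cv2.resize(im[a:b,d:e],None,fx=f,fy=f,interpolation=cv2.INTER_CUBIC)); return c
def tips(c):
    st=read_state();p=st['ee_pos'];P=cloud(c);col=c['color'].astype(int)
    m=(col.max(-1)<60)&(abs(P[...,0]-p[0])<.05)&(abs(P[...,1]-p[1])<.075)&(P[...,2]>p[2]-.05)&(P[...,2]<p[2]+.2)
    q=P[m]; print('lowest dark z',np.sort(q[:,2])[:8].round(3),'ee',p.round(4),'open',st['opening'])
    k=q[q[:,2]<np.sort(q[:,2])[3]+.03]; print('finger extents',k.min(0).round(3),k.max(0).round(3))
E
python3 - <<'E'
from look import *
tips(look('scene4'))
E
```

```text
lowest dark z [0.226 0.227 0.228 0.229 0.23  0.23  0.231 0.231] ee [ 0.6249 -0.1754  0.2028] open 0.5938701792111085
finger extents [ 0.612 -0.218  0.226] [ 0.637 -0.14   0.259]
```

View pics/scene4c.png

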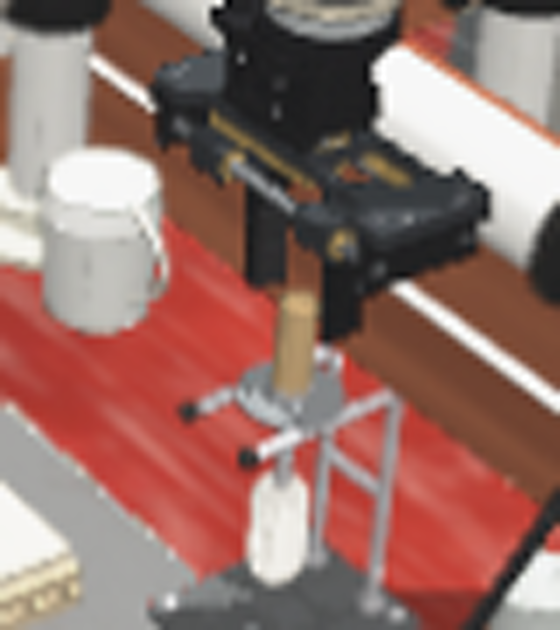

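Emit:
jog_arm(
  deltas="-0.2 0 0 -0.03 0; -0.2 0 0 -0.06 0; -0.2 0 0 -0.08 0; -0.2 0 0 -0.08 0; -0.2 0 0 -0.08 0",
)

```text
t: 5.25
ee_pos: [0.6247, -0.1753, 0.1783]
eef_rot: [2.221, 0.004, -2.219]
force: [0.2, 0.6, -0.0]
opening: 0.606
```

```bash
python3 - <<'E'
from look import *
tips(look('scene5'))
E
```

```text
lowest dark z [0.203 0.204 0.204 0.204 0.205 0.205 0.206 0.206] ee [ 0.625  -0.1754  0.1789] open 0.600534576969445
finger extents [ 0.61  -0.217  0.203] [ 0.638 -0.139  0.234]
```

View pics/scene5c.png

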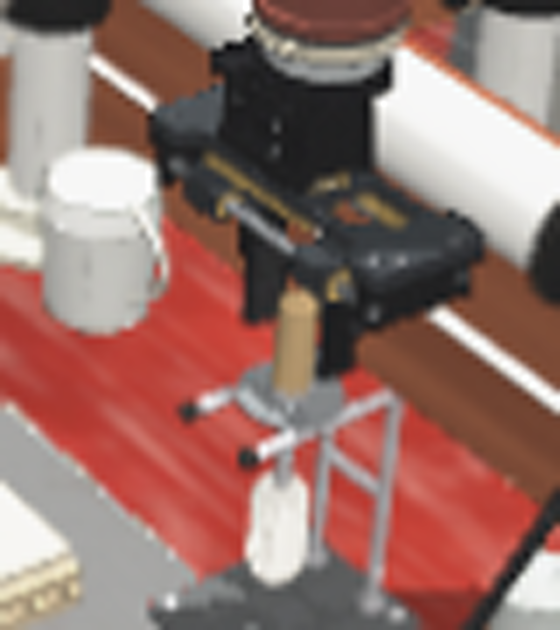

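Emit:
jog_arm(
  deltas="-0.2 0 0 -0.03 0; -0.2 0 0 -0.053 0; -0.2 0 0 -0.053 0; -0.2 0 0 -0.053 0",
)

```text
t: 5.7
ee_pos: [0.6247, -0.1753, 0.1624]
eef_rot: [2.221, 0.004, -2.219]
force: [0.2, -0.5, 0.8]
opening: 0.597
```

```bash
python3 - <<'E'
from look import *
tips(look('scene6'))
E
```

```text
lowest dark z [0.159 0.16  0.187 0.188 0.19  0.19  0.19  0.191] ee [ 0.6249 -0.1754  0.1629] open 0.6008802049804173
finger extents [ 0.575 -0.218  0.159] [ 0.636 -0.143  0.218]
```

View pics/scene6c.png

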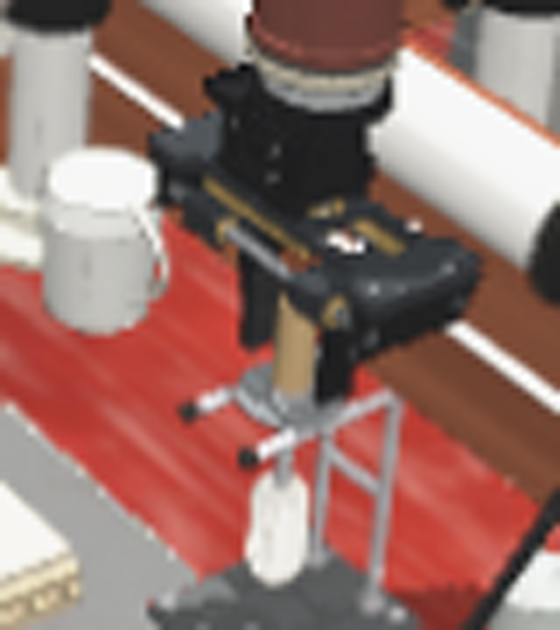

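Fingertips are now at about z = 0.187, straddling the handle (crop px 245–350, 345–400) with no contact force. I'll close now.

Emit:
jog_arm(
  deltas="1 0 0 0 0; 1 0 0 0 0; 1 0 0 0 0; 1 0 0 0 0; 1 0 0 0 0; 1 0 0 0 0; 1 0 0 0 0; 1 0 0 0 0; 1 0 0 0 0; 1 0 0 0 0",
  newtons=35,
)

```text
t: 6.75
ee_pos: [0.625, -0.1753, 0.163]
eef_rot: [2.222, 0.004, -2.218]
force: [-0.6, 0.3, 1.6]
opening: 0.242
```

Emit:
jog_arm(
  deltas="1 0 0 0.02 0; 1 0 0 0.05 0; 1 0 0 0.05 0; 1 0 0 0.05 0",
)

```text
t: 7.15
ee_pos: [0.6253, -0.1756, 0.1787]
eef_rot: [2.223, 0.003, -2.217]
force: [-0.2, -0.1, -1.4]
opening: 0.251
```

```bash
python3 - <<'E'
from look import *
tips(look('scene7'))
E
```

```text
lowest dark z [0.205 0.205 0.208 0.208 0.209 0.209 0.21  0.21 ] ee [ 0.6251 -0.1754  0.1781] open 0.24621438189876144
finger extents [ 0.613 -0.203  0.205] [ 0.636 -0.154  0.237]
```

View pics/scene7c.png

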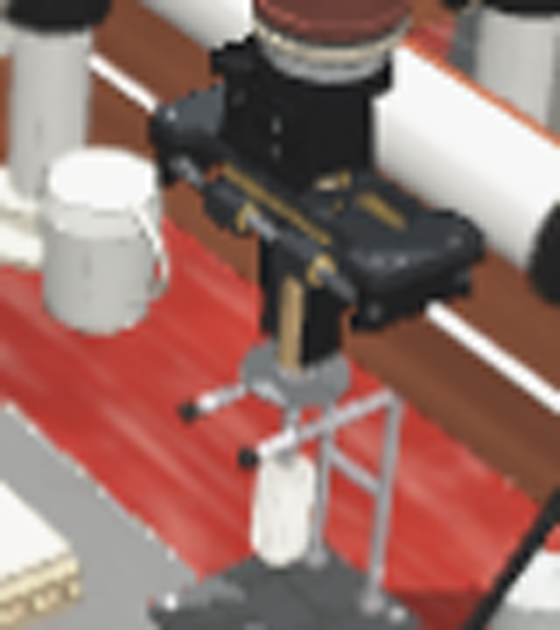

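Emit:
jog_arm(
  deltas="1 0 0 0.03 0; 1 -0.07 0 0.03 0; 1 -0.15 0 0.03 0; 1 -0.23 0 0.03 0; 1 -0.31 0 0.03 0; 1 -0.35 0 0.03 0; 1 -0.35 0 0.1 0; 1 -0.35 0 0.2 0; 1 -0.35 0 0.32 0; 1 -0.35 0.1 0.32 0; 1 -0.35 0.2 0.32 0; 1 -0.35 0.2 0.32 0",
)

```text
t: 8.4
ee_pos: [0.5206, -0.1126, 0.2751]
eef_rot: [2.223, 0.008, -2.215]
force: [-0.0, -0.3, -1.0]
opening: 0.247
```

Emit:
jog_arm(
  deltas="1 0 0.1 0 0; 1 0 0.2 0 0; 1 -0.02 0.3 0 0; 1 -0.05 0.4 0 0; 1 -0.08 0.5 0 0; 1 -0.1 0.6 0 0; 1 -0.12 0.7 0 0; 1 -0.12 0.8 0 0; 1 -0.12 0.9 0 0; 1 -0.12 1 0 0; 1 -0.12 1 0 0; 1 -0.12 1 0 0",
)

```text
t: 9.6
ee_pos: [0.4848, 0.1874, 0.2752]
eef_rot: [2.222, 0.009, -2.214]
force: [-0.2, -0.0, -1.8]
opening: 0.242
```

```bash
python3 - <<'E'
from look import *
print(read_state()['ee_pos'],read_state()['qpos'].round(2))
look('scene8',110,230,210,330,5)
c=snap('top','top8');cv2.imwrite('pics/top8c.png',cv2.resize(c['color'][110:240,220:330,::-1],None,fx=5,fy=4.6))
E
```

```text
[0.48476855 0.187394   0.27515956] [ 0.22 -0.08  1.7   0.    1.51  1.78]
```

View pics/scene8c.png

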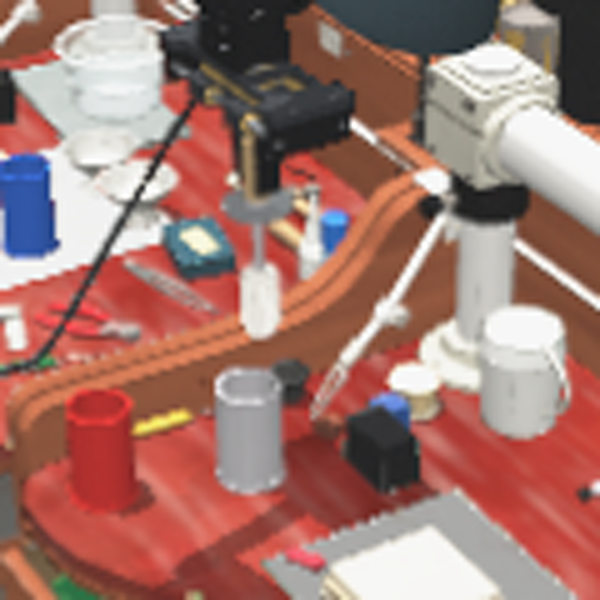

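View pics/top8c.png

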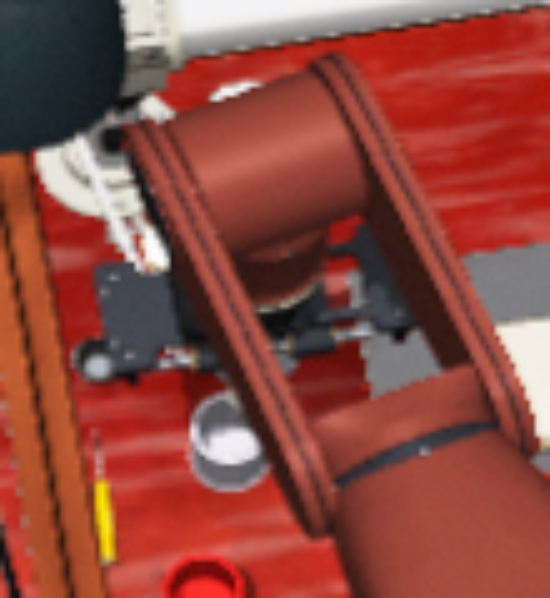

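```bash
python3 - <<'E'
from h import *
t=load('top');P=cloud(t)
g=lambda x,y:(int(220+x/5),int(110+y/4.6))
for x,y in((135,135),(150,150),(180,130),(260,130),(330,65),(80,110),(100,130),(110,100),(60,145),(90,60),(240,200)):
    u,v=g(x,y); print((x,y),t['color'][v,u],P[v,u].round(3))
s=load('scene')
f=lambda x,y:(210+(x+.5)/5-.5,110+(y+.5)/5-.5)
print('tip',pt(s,*f(259,331),.1545),'shaft',pt(s,*f(259.5,245),.2445))
print('rim',pt(s,*f(249.5,387),.095),pt(s,*f(250,385),.095))
e=read_state()['ee_pos']
for z in(.1525,.2445): print((proj(s,[[e[0],e[1],z]])[0]-[210,110]+.5)*5-.5)
im=s['color'][150:215,245:275,::-1]; cv2.imwrite('pics/s8z.png',cv2.resize(im,None,fx=9,fy=9,interpolation=cv2.INTER_CUBIC))
E
```

```text
(135, 135) [137  60  51] [0.5   0.247 0.676]
(150, 150) [131  60  53] [0.486 0.242 0.688]
(180, 130) [144  64  53] [0.498 0.225 0.679]
(260, 130) [171  78  66] [0.489 0.187 0.684]
(330, 65) [133  58  48] [0.524 0.145 0.674]
(80, 110) [21 29 37] [0.641 0.269 0.394]
(100, 130) [68 68 66] [0.706 0.256 0.194]
(110, 100) [18 22 27] [0.659 0.249 0.362]
(60, 145) [124 125 118] [0.768 0.287 0.027]
(90, 60) [28 36 41] [0.664 0.258 0.416]
(240, 200) [151  68  56] [0.456 0.203 0.673]
tip [0.48530428 0.18925846 0.1545    ] shaft [0.48300403 0.17980781 0.2445    ]
rim [0.47851593 0.19707883 0.095     ] [0.48043456 0.19958013 0.095     ]
[260.24200441 334.62685105]
[257.4711947  241.01831402]
```

View pics/s8z.png

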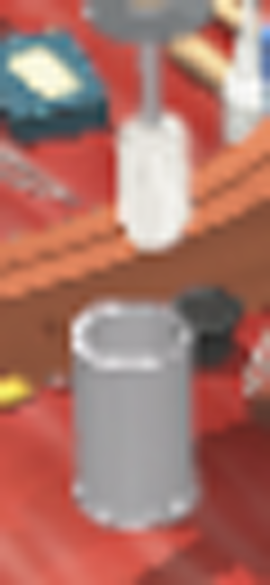

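Emit:
jog_arm(
  deltas="1 -0.016 0.046 0 0; 1 -0.016 0.046 0 0; 1 -0.016 0.046 -0.07 0; 1 -0.016 0.046 -0.13 0; 1 -0.016 0.046 -0.13 0; 1 -0.016 0.046 -0.13 0",
)

```text
t: 10.3
ee_pos: [0.48, 0.2001, 0.2363]
eef_rot: [2.223, 0.006, -2.216]
force: [0.3, 0.2, -0.7]
opening: 0.239
```

```bash
python3 - <<'E'
from look import *
print(read_state()['ee_pos'])
look('scene9',150,215,245,275,9)
c=snap('top','top9');cv2.imwrite('pics/top9c.png',cv2.resize(c['color'][180:220,240:300,::-1],None,fx=10,fy=10,interpolation=cv2.INTER_CUBIC))
E
```

```text
[0.4799603  0.20007133 0.23634094]
```

View pics/scene9c.png

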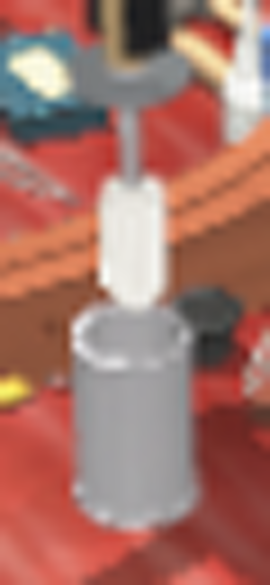

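View pics/top9c.png

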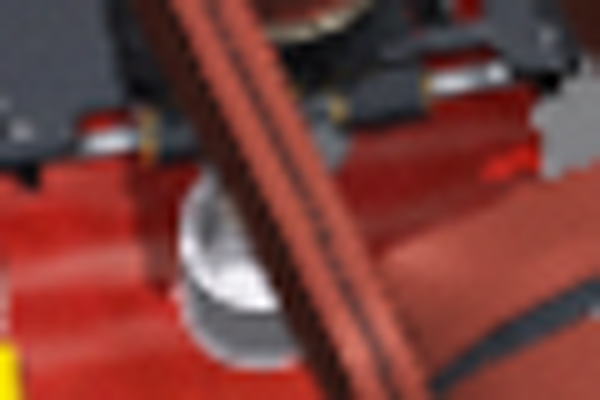

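Emit:
jog_arm(
  deltas="1 -0.003 0.004 0 0; 1 -0.003 0.004 -0.05 0; 1 -0.003 0.004 -0.1 0; 1 -0.003 0.004 -0.15 0; 1 -0.003 0.004 -0.2 0; 1 -0.003 0.004 -0.25 0; 1 -0.003 0.004 -0.25 0; 1 -0.003 0.004 -0.25 0",
)

```text
t: 11.2
ee_pos: [0.4796, 0.2015, 0.1619]
eef_rot: [2.224, 0.007, -2.215]
force: [0.9, -0.3, -0.6]
opening: 0.248
```

```bash
python3 - <<'E'
from look import *
print(read_state()['ee_pos'],read_state()['force'],read_state()['torque'])
look('scene10',150,215,235,295,9)
E
```

```text
[0.47957414 0.20146651 0.16194411] [ 0.87937485 -0.30668738 -0.56030513] [ 0.017106    0.02665242 -0.0108753 ]
```

View pics/scene10c.png

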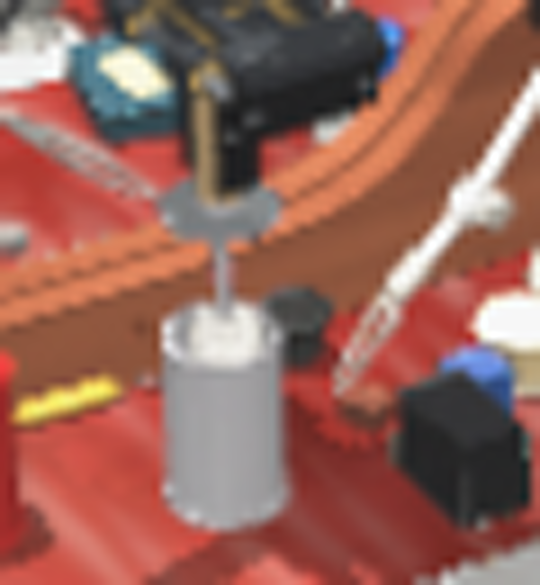

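Emit:
jog_arm(
  deltas="1 0 0 -0.04 0; 1 0 0 -0.08 0; 1 0 0 -0.1 0; 1 0 0 -0.105 0; 1 0 0 -0.105 0",
)

```text
t: 11.75
ee_pos: [0.4799, 0.2015, 0.1308]
eef_rot: [2.225, 0.007, -2.214]
force: [-0.4, 0.2, -0.9]
opening: 0.242
```

Emit:
jog_arm(
  deltas="1 0 0 -0.005 0; 1 0 0 -0.01 0; 1 0 0 -0.01 0",
)

```text
t: 12.05
ee_pos: [0.4805, 0.2017, 0.1287]
eef_rot: [2.227, 0.007, -2.213]
force: [-0.5, 0.0, 3.3]
opening: 0.244
```

Emit:
jog_arm(
  deltas="1 0 0 -0.007 0; 1 0 0 -0.007 0; 1 0 0 -0.007 0",
)

```text
t: 12.35
ee_pos: [0.4814, 0.2019, 0.1286]
eef_rot: [2.229, 0.008, -2.21]
force: [-3.4, -1.0, 8.9]
opening: 0.243
```

Emit:
jog_arm(
  deltas="1 -0.002 -0.001 0.05 0; 1 -0.004 -0.001 0.1 0; 1 -0.004 -0.001 0.15 0; 1 -0.004 -0.001 0.2 0; 1 -0.004 -0.001 0.2 0; 1 -0.004 -0.001 0.2 0",
)

```text
t: 12.95
ee_pos: [0.4804, 0.2016, 0.189]
eef_rot: [2.23, 0.008, -2.21]
force: [0.9, 0.1, -1.3]
opening: 0.24
```

```bash
python3 - <<'E'
from look import *
print(read_state()['ee_pos'],read_state()['force'],read_state()['torque'])
look('scene11',150,215,235,295,9)
E
```

```text
[0.48044468 0.20164865 0.18898159] [ 0.88206148  0.05414668 -1.28421129] [ 0.02663147 -0.04778445 -0.01870806]
```

View pics/scene11c.png

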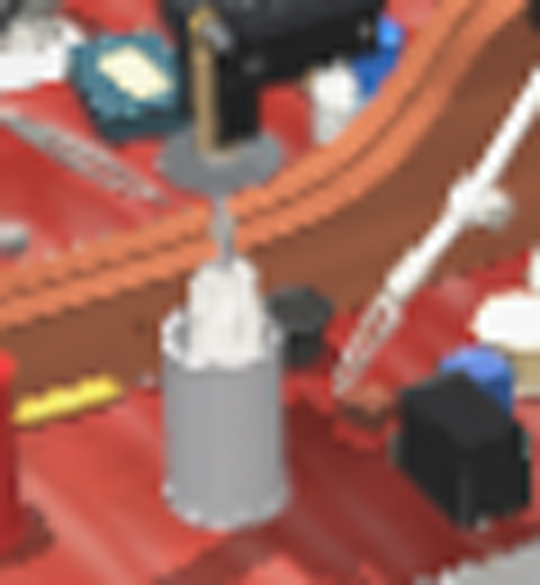

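Emit:
jog_arm(
  deltas="1 0 0 -0.06 0; 1 0 0 -0.12 0; 1 0 0 -0.17 0; 1 0 0 -0.195 0; 1 0 0 -0.203 0; 1 0 0 -0.206 0; 1 0 0 -0.206 0",
)

```text
t: 13.7
ee_pos: [0.4807, 0.2015, 0.1285]
eef_rot: [2.23, 0.007, -2.209]
force: [-3.9, -2.1, 13.0]
opening: 0.25
```

Emit:
jog_arm(
  deltas="1 -0.001 0 0.05 0; 1 -0.002 0 0.1 0; 1 -0.002 0 0.15 0; 1 -0.002 0 0.2 0; 1 -0.002 0 0.2 0; 1 -0.002 0 0.2 0",
)

```text
t: 14.3
ee_pos: [0.4803, 0.2015, 0.1888]
eef_rot: [2.231, 0.008, -2.208]
force: [0.1, -0.1, -1.5]
opening: 0.247
```

Emit:
jog_arm(
  deltas="1 0 0 -0.06 0; 1 0 0 -0.12 0; 1 0 0 -0.17 0; 1 0 0 -0.195 0; 1 0 0 -0.2 0; 1 0 0 -0.203 0; 1 0 0 -0.203 0",
)

```text
t: 15.0
ee_pos: [0.4804, 0.2015, 0.1287]
eef_rot: [2.231, 0.007, -2.209]
force: [-1.6, -0.5, 4.6]
opening: 0.248
```

```bash
python3 - <<'E'
from look import *
look('scene12',150,215,235,295,9)
E
```

```text
(no output)
```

View pics/scene12c.png

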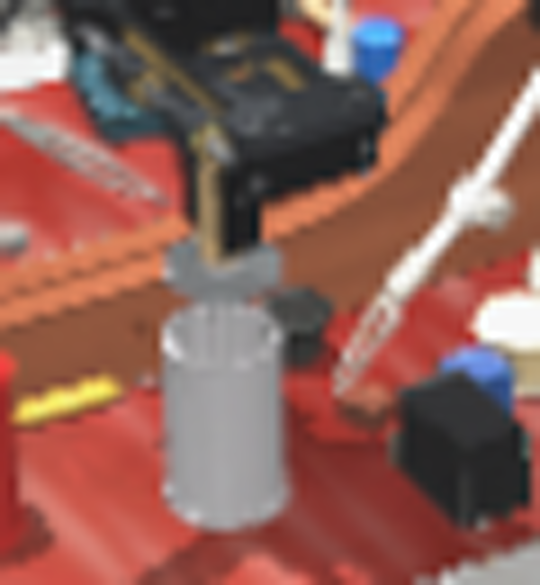

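Emit:
jog_arm(
  deltas="1 0 0 0.06 0; 1 0 0 0.12 0; 1 0 0 0.18 0; 1 0 0 0.24 0; 1 0 0 0.32 0; 1 0 0 0.4 0; 1 0 0 0.49 0; 1 0 0 0.49 0; 1 0 0 0.49 0",
)

```text
t: 15.95
ee_pos: [0.4807, 0.2016, 0.2754]
eef_rot: [2.232, 0.008, -2.208]
force: [-0.3, 0.8, -1.0]
opening: 0.244
```

```bash
python3 - <<'E'
from look import *
look('scene13',130,215,235,295,7)
E
```

```text
(no output)
```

View pics/scene13c.png

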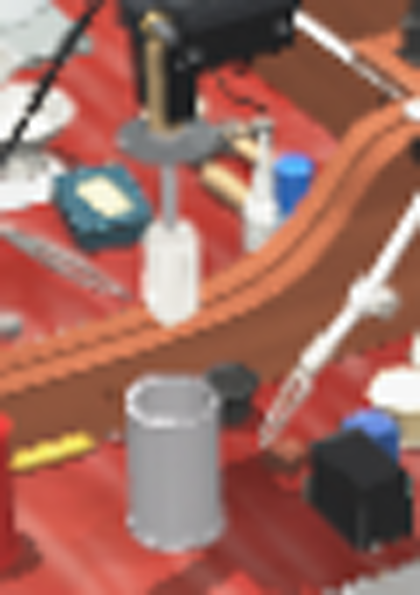

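Emit:
jog_arm(
  deltas="1 0 -0.1 0 0; 1 0.02 -0.2 0 0; 1 0.05 -0.3 0 0; 1 0.08 -0.4 0 0; 1 0.1 -0.5 0 0; 1 0.131 -0.6 0 0; 1 0.131 -0.7 0 0; 1 0.131 -0.8 0 0; 1 0.131 -0.9 0 0; 1 0.131 -1 0 0; 1 0.131 -1 0 0; 1 0.131 -1 0 0",
)

```text
t: 17.2
ee_pos: [0.5184, -0.0987, 0.2722]
eef_rot: [2.227, 0.007, -2.215]
force: [0.2, 0.3, -1.9]
opening: 0.245
```

Emit:
jog_arm(
  deltas="1 0 -0.1 0 0; 1 0 -0.2 0 0; 1 0 -0.256 0 0; 1 0 -0.256 0 0; 1 0 -0.256 -0.1 0; 1 0 -0.256 -0.2 0; 1 0 -0.256 -0.28 0; 1 0 -0.256 -0.295 0; 1 0 -0.256 -0.295 0; 1 0 -0.256 -0.295 0",
)

```text
t: 18.2
ee_pos: [0.5194, -0.1753, 0.1853]
eef_rot: [2.229, 0.007, -2.212]
force: [0.0, -0.2, -1.0]
opening: 0.243
```

```bash
python3 - <<'E'
from look import *
print(read_state()['ee_pos'],read_state()['force'])
look('scene14',150,240,290,370,7)
E
```

```text
[ 0.51935663 -0.17528664  0.18527654] [ 0.00357805 -0.21196784 -0.9906343 ]
```

View pics/scene14c.png

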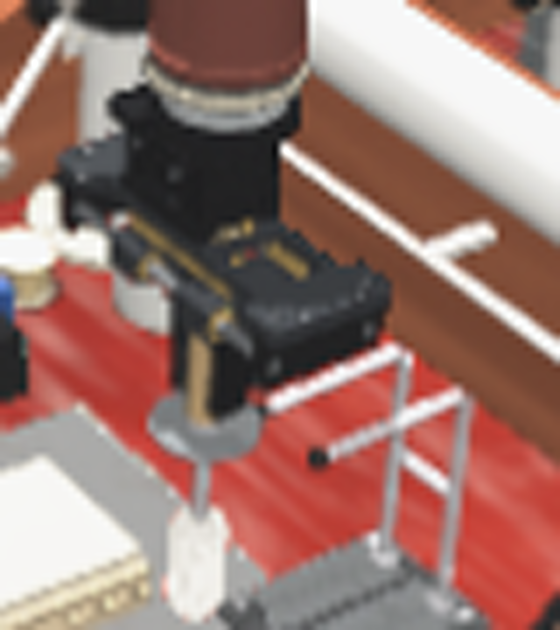

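Emit:
jog_arm(
  deltas="1 0.06 0 0 0; 1 0.12 0 0 0; 1 0.18 0 0 0; 1 0.24 0 0 0; 1 0.3 0 0 0; 1 0.34 0 0 0; 1 0.352 0 0 0; 1 0.352 0 0 0; 1 0.352 0 0 0",
)

```text
t: 19.15
ee_pos: [0.625, -0.1757, 0.1862]
eef_rot: [2.23, 0.006, -2.211]
force: [0.1, 0.2, -1.3]
opening: 0.247
```

```bash
python3 - <<'E'
from look import *
print(read_state()['ee_pos'],read_state()['force'])
look('scene15',165,240,310,370,8)
E
```

```text
[ 0.62495993 -0.17567817  0.18620108] [ 0.11794994  0.23445182 -1.25833301]
```

View pics/scene15c.png

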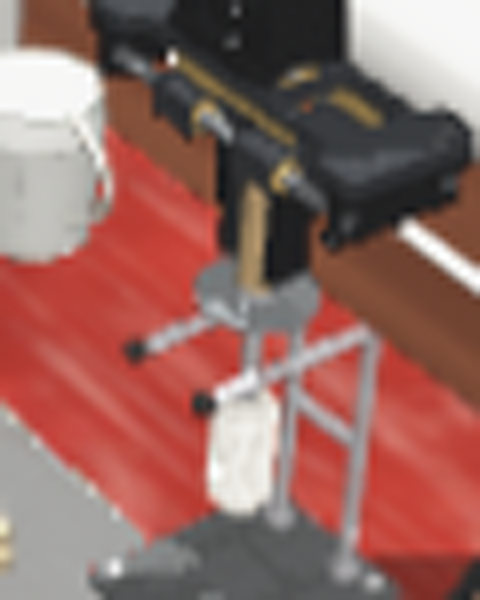

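Brush is over the hanging place (shaft between the rods). I'll lower it slowly to ee z ≈ 0.163 and watch the force.

Emit:
jog_arm(
  deltas="1 0 0 -0.02 0; 1 0 0 -0.04 0; 1 0 0 -0.06 0; 1 0 0 -0.07 0; 1 0 0 -0.075 0; 1 0 0 -0.075 0",
)

```text
t: 19.8
ee_pos: [0.6248, -0.1756, 0.1634]
eef_rot: [2.229, 0.006, -2.211]
force: [0.5, 0.3, -1.6]
opening: 0.24
```

Emit:
jog_arm(
  deltas="1 0 0 -0.003 0; 1 0 0 -0.004 0; 1 0 0 -0.004 0",
)

```text
t: 20.1
ee_pos: [0.6251, -0.1757, 0.163]
eef_rot: [2.23, 0.006, -2.21]
force: [-1.0, -0.2, 3.2]
opening: 0.243
```

Disc is on the rods (+4.5 N). I'll open slowly.

Emit:
jog_arm(
  deltas="0.4 0 0 0 0; 0.3 0 0 0 0; 0.2 0 0 0 0; 0 0 0 0 0; -0.2 0 0 0 0; -0.2 0 0 0 0; -0.2 0 0 0 0; -0.2 0 0 0 0",
)

```text
t: 20.9
ee_pos: [0.6251, -0.1758, 0.163]
eef_rot: [2.23, 0.005, -2.21]
force: [0.5, -0.4, -0.0]
opening: 0.595
```

```bash
python3 - <<'E'
from look import *
look('scene16',165,240,310,370,8)
E
```

```text
(no output)
```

View pics/scene16c.png

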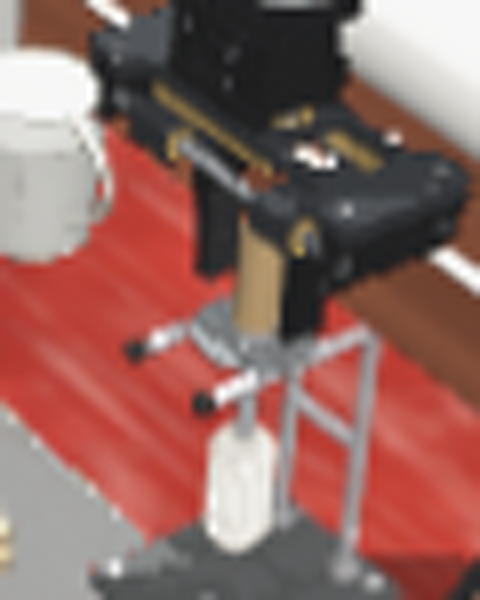

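Emit:
jog_arm(
  deltas="-0.2 0 0 0.05 0; -0.2 0 0 0.1 0; -0.2 0 0 0.2 0; -0.2 0 0 0.3 0; -0.2 0 0 0.42 0; -0.2 0 0 0.5 0; -0.2 -0.15 0 0.5 0; -0.2 -0.3 0 0.5 0; -0.2 -0.45 0 0.5 0; -0.2 -0.5 0 0.5 0; -0.2 -0.5 0 0.5 0; -0.2 -0.5 0 0.5 0",
)

```text
t: 22.15
ee_pos: [0.4758, -0.1761, 0.3149]
eef_rot: [2.233, 0.003, -2.206]
force: [0.3, 0.6, 0.6]
opening: 0.599
```

```bash
python3 - <<'E'
from look import *
look('scene17',130,280,220,400,4)
print(read_state())
c=load('scene'); im=c['color'][:,:,::-1]
cv2.imwrite('pics/scene17d.png',cv2.resize(im[175:255,310:370],None,fx=7,fy=7,interpolation=cv2.INTER_CUBIC))
P=cloud(c).reshape(-1,3)
m=(abs(P[:,0]-.626)<.06)&(abs(P[:,1]+.173)<.06)&(P[:,2]>.222)&(P[:,2]<.25); print(P[m].mean(0),m.sum())
E
```

```text
{'t': 22.2, 'qpos': array([-0.51379112, -0.12469067,  1.67406724,  0.00570711,  1.58231228,
        1.05330757]), 'joint_velocities': array([ 0.00406102,  0.02425074, -0.00075277, -0.00065307, -0.00217121,
       -0.00032142]), 'tau': array([-1.82697773e-01, -3.50051451e+01, -4.00999618e+01,  7.80243007e-02,
       -4.46286786e-02, -2.18379922e-03]), 'ee_pos': array([ 0.47606977, -0.17602672,  0.31430895]), 'eef_rot': array([ 2.23223251,  0.00429766, -2.20686316]), 'force': array([0.756711  , 0.03293134, 0.31924297]), 'torque': array([ 0.07013676,  0.07287214, -0.0026133 ]), 'opening': 0.6020008637913349}
[ 0.62274484 -0.18032585  0.22725177] 24
```

View pics/scene17c.png

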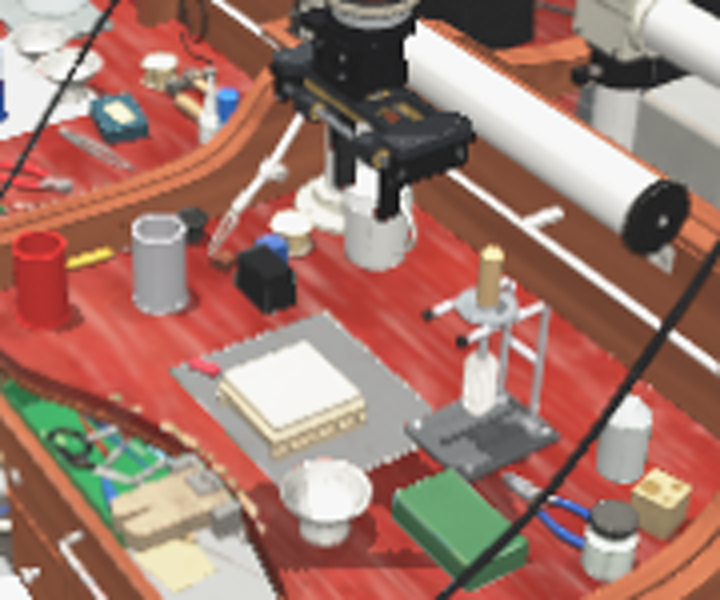

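View pics/scene17d.png

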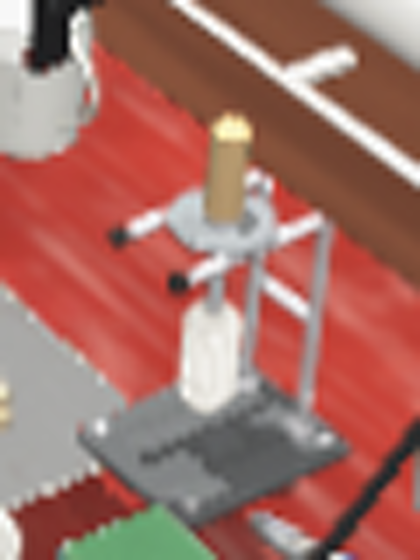

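```bash
python3 -c "
from plant import close_job
print(close_job())"
```

```text
the job is handed in; nothing more can be done
None
```

The brush is hanging back in the fork with its disc on both rods, after three scrubs to the bottom of the tall steel beaker. I handed the job in at about 22 s of the 61 s allowed.

- **Scrubbing:** Each push ended on the beaker floor, at the same height every time, with about 5 to 13 N of contact force. Between pushes the tip rose to about 66 mm, above the half-height of 47.5 mm.
- **Last picture:** The brush was within about half a pixel of where it started. The beaker was standing in its place, the footed cup was untouched, and the gripper was clear of everything.
- **What disagreed:**
  - The camera showed the fingertips about 40 mm higher than the reported tool position and tool data imply. My first grasp therefore closed on air above the handle; I reopened, went lower guided by the pictures, and gripped it properly.
  - The two cameras disagreed by about 3 to 5 mm in position, so I used their average.
  - The tool picked up a tilt of about half a degree from the pushes, with no visible effect on how the brush hangs.

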